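# Put the blue-banded bench tools back into their foam tray

### The job

Clear this joiner's bench: put the four tools with a blue band (chisel, stubby screwdriver, marking gauge and small plane) back into the foam tray, each lying flat at the bottom of the recess cut to its own shape and pointing the way that cut-out points (the plane may go either way round). The chisel and the screwdriver with a red band belong to the next bench: leave them where they lie.

Things in the scene. Friction and masses are not known exactly. Their poses are not given: they have to be found in the camera images.
- blue_chisel: To put away: wood chisel lying flat, blue band round the handle near the blade. Beech handle 90 x 26 mm, 24 high (flat sides), brass ferrule, steel blade 20 wide. Origin: under the handle's middle, where to grip (across y, 26 mm). x runs to the blade, z up; extent x = -48 to +110 mm; the blade is 10 mm off the surface. 160 g.
- blue_driver: To put away: stubby screwdriver lying flat, blue band round the handle near the shaft. Black handle 68 x 30 mm, 28 high (flat sides), steel shaft 7 mm thick. Origin: under the handle's middle, where to grip (across y, 30 mm). x runs to the tip, z up; extent x = -34 to +84 mm. 90 g.
- blue_gauge: To put away: marking gauge, blue band on the stem's long end. Red-brown stock 28 (x) by 46 (y) mm, 40 high, brass screw on top to 49; through it a beech stem 16 mm square, underside 12 mm up, x = -45 to +95 mm. Origin: under the stock's middle, where to grip (across y, 46 mm). x runs to the stem's long end, z up. 190 g.
- blue_plane: To put away: small wooden block plane standing on its sole, blue band near one end (x = -48 mm). Beech body 125 (x) by 44 (y) mm, 36 high; iron and wedge rise to 62 mm near the middle. Origin: under the body's middle, where to grip (across y, 44 mm). x along the body, z up. 360 g.
- red_chisel: Not to be moved: wood chisel lying flat, RED band round the handle near the blade. Beech handle 90 x 26 mm, 24 high (flat sides), brass ferrule, steel blade 20 wide. Origin: under the handle's middle, where to grip (across y, 26 mm). x runs to the blade, z up; extent x = -48 to +110 mm; the blade is 10 mm off the surface. 160 g.
- red_driver: Not to be moved: stubby screwdriver lying flat, RED band round the handle near the shaft. Black handle 68 x 30 mm, 28 high (flat sides), steel shaft 7 mm thick. Origin: under the handle's middle, where to grip (across y, 30 mm). x runs to the tip, z up; extent x = -34 to +84 mm. 90 g.
- chisel_module: Chisel cut-out: handle part 42 mm wide, blade part 26 wide towards +x. Black foam module 184 (x) by 80 (y) mm, 20 high, one of four fixed in a row in a tray with a 26 mm rim. Recess 8 mm deep, yellow bottom. Origin: under the module's middle, z up. Tool seats with its origin at x = -30, y = 0, z = 12 mm here, x axes alike, 8 mm spare. Black finger notches at the grip: 72 mm across.
- driver_module: Screwdriver cut-out: handle part 48 mm wide, shaft part 16 wide towards +x. Black foam module 184 (x) by 80 (y) mm, 20 high, one of four fixed in a row in a tray with a 26 mm rim. Recess 8 mm deep, yellow bottom. Origin: under the module's middle, z up. Tool seats with its origin at x = -30, y = 0, z = 12 mm here, x axes alike, 8 mm spare. Black finger notches at the grip: 72 mm across.
- gauge_module: Gauge cut-out: stock part 46 (x) by 64 mm, stem part 24 wide, long arm to +x. Black foam module 184 (x) by 80 (y) mm, 20 high, one of four fixed in a row in a tray with a 26 mm rim. Recess 8 mm deep, yellow bottom. Origin: under the module's middle, z up. Tool seats with its origin at x = -30, y = 0, z = 12 mm here, x axes alike, 8 mm spare. Grip it over 8 mm above its base.
- plane_module: Plane cut-out: plain rectangle 141 x 60 mm (52 at the ends). Black foam module 184 (x) by 80 (y) mm, 20 high, one of four fixed in a row in a tray with a 26 mm rim. Recess 8 mm deep, yellow bottom. Origin: under the module's middle, z up. Plane seats, either way round, with its origin at x = 0, y = 0, z = 12 mm here, x axes in line, 8 mm to spare. Grip it over 8 mm above its base.
Things that resemble listed ones, but are neither listed nor needed, are in the scene too. Leave any green look-alike of the blue_chisel alone.

How it is judged (in metres and radians):
At the end, for the whole second after the job is handed in: Each blue tool still and level (0.1 rad) at the bottom of its own recess (4 mm high at most), within 14 mm of its seat along and across, 0.25 rad of its direction, working end to the module's +x (plane: either way). Red tools under 20 mm from their start (x of blue_chisel in the frame of chisel_module between -0.044 and -0.016 m and y of blue_chisel in the frame of chisel_module between -0.014 and 0.014 m and z of blue_chisel in the frame of chisel_module below 0.016 m and angle between each of blue_chisel, blue_driver, blue_gauge, blue_plane's own z axis and vertical below 0.1 rad and angle between the x axis of blue_chisel and the x axis of chisel_module, either way round below 0.25 rad and linear speed of each of blue_chisel, blue_driver, blue_gauge, blue_plane below 0.02 m/s and x of chisel_module in the frame of blue_chisel above 0.01 m and x of blue_driver in the frame of driver_module between -0.044 and -0.016 m and y of blue_driver in the frame of driver_module between -0.014 and 0.014 m and z of blue_driver in the frame of driver_module below 0.016 m and angle between the x axis of blue_driver and the x axis of driver_module, either way round below 0.25 rad and x of driver_module in the frame of blue_driver above 0.01 m and x of blue_gauge in the frame of gauge_module between -0.044 and -0.016 m and y of blue_gauge in the frame of gauge_module between -0.014 and 0.014 m and z of blue_gauge in the frame of gauge_module below 0.016 m and angle between the x axis of blue_gauge and the x axis of gauge_module, either way round below 0.25 rad and x of gauge_module in the frame of blue_gauge above 0.01 m and x of blue_plane in the frame of plane_module between -0.014 and 0.014 m and y of blue_plane in the frame of plane_module between -0.014 and 0.014 m and z of blue_plane in the frame of plane_module below 0.016 m and angle between the x axis of blue_plane and the x axis of plane_module, either way round below 0.25 rad and distance of each of red_chisel, red_driver from where it was at the start of the episode below 0.02 m); the robot touches nothing.
It fails at once if a red-banded tool is moved 20 mm or more (distance of any of red_chisel, red_driver from where it was at the start of the episode above 0.02 m).
It also fails if it takes over 102 s, if anything falls off the work surface, if the arm or the gripper's body presses on something with over 40 N, if the wrist force passes 120 N, or if a joint passes its speed limit or range.

### The arm

A 6-joint arm with a two-finger parallel gripper is mounted at the origin on the work surface. World frame = base frame: x ahead of the robot, y to its left, z up, the work surface at z = 0. Lengths are in mm, angles in rad, forces in N, time in s.
With the tool pointing down it reaches from about 250 to 725 mm from the base axis. Payload 9.7 kg.
Tool frame: the origin (TCP) lies at the very end of the fingers, on their centre line; the grasp point (between the pads) lies 19 mm behind it; z points along the fingers, y is the line along which they close (so a half turn about z gives the same grasp; the last joint's range is limited). The gripper opens to 85 mm and grips with 20 to 120 N. Pads are 22 mm wide; open, the fingers measure 114 mm over their backs; the gripper's body (76 mm by 85 mm) begins 54 mm behind the grasp point. The pads swing forward as they close: fully open they stand 13 mm farther back than shut.
Start: joints at [1.146, 0.087, 0.176, 1.66, 0, 1.571], TCP at [226.673, 501.115, 231.284] pointing down, gripper open.
Joint ranges: [-3.13, 3.13], [-0.85, 1.81], [-1.15, 1.24], [-2.2, 2.28], [-1.44, 1.52], [-3.14, 3.14]. Speed limits (rad/s): [2.22, 2.22, 2.57, 3.14, 3.14, 3.14].

### API

Orientations are given as a rotation vector (axis times angle).
In Python, from cell import observe, snapshot, job_done, find_in, silhouettes gives the robot as it stands. The module is installed in compiled form; this text tells all that it offers.
- The arm moves only by the tool play_rows, never from a script. Its argument "targets" is a list of rows, each a list of 7 numbers: the shift along the tool's x, y, z as a fraction of full scale, then the turn, a rotation vector about the tool's x, y, z as a fraction of full scale, then the gripper's target within -1 to 1 (shut at 1, half-way at 0, fully open at -1). In form: [[tx, ty, tz, wx, wy, wz, hand], ...]. A call has 1 to 12 rows; each row is the pose to reach, as a shift and turn from the pose commanded when the call began, along the tool's axes at that moment; what a row does not reach only later rows make up. Full scale, the value 1, is 0.1 m for a shift and 45 degrees for a turn. A row lasts 1/10 s, in which the tool goes at most 50 mm and 8.59 degrees, less where a joint would pass 70% of its speed; a pose out of reach is approached as far as the arm can. A call with a number of a shift or a turn outside -1 to 1 is refused whole. A call with a gripper value outside its range is refused whole. The fingers move at their own pace and stop on an object; the grip force is fixed at half the most. Time passes only in rows, so rows that repeat a pose let the fingers close. It gives the time, the measured TCP pose, the force, the opening and the grip force at its end, in the units of the state.
- observe(): the state, without advancing time (a new reading comes with each control period).
- snapshot(name): name is "scene" or "top"; returns a dict with "frame" (400x640x3 uint8, red, green, blue), "camera_matrix" (3x3 intrinsics, pixels), "pose" (4x4, takes a point from camera to world coordinates). Camera axes: x right, y up, looking along -z (the intrinsics and any distortion apply to the point x, -y, -z); pixel columns grow to the right and rows downward; lengths in mm; the calibration is good to about 2 mm. A picture is of the moment at which its call begins. There is no depth.
- job_done(): hands the job in; it is judged then, once.
Trained networks look in the newest picture that a camera, given by its name, has taken for a name from the list of things; names that differ only in an ending like _2 or _b are one class to them, and where a whole thing is asked for, a point or a joint stands for the part that bears it (a point fixed in the world has none). Each returns a list of dicts, best first, with "confidence" (0 to 1); they miss things now and then, are a little off and sometimes report something else, mostly with a low value. They report only what shows in the picture. A call takes as long as a camera call. They do not tell look-alikes from the thing itself.
- find_in(camera, thing): "at" ([x, y, z] in mm, in the coordinates of the camera as it stood for that picture, good to about 4 mm: the middle of the surface that is visible of it).
- silhouettes(camera, thing): "region" (400x640 bool, what is visible of it).
The state is a dict: "t": time; "joint_pos": joint angles; "dq": joint speeds; "effort": joint torques, N m; "tool_pos": TCP position; "orientation": TCP orientation; "ft_force": force on the tool from outside, world axes, zero at the start; "ft_torque": the same for the moment, N m; "opening": opening from 0.0 (shut) to 1.0 (fully open); "grasp_force": force on a finger pad.
Only numpy, scipy, OpenCV 4.12 (cv2) and the standard library are available. Lean on these libraries where they do the work, as an engineer would, in place of code of your own. Each camera call takes 0.05 s, during which the arm holds its last target. There are 200 camera calls.

## Working session

There is one attempt and no reset: what is moved stays moved. The work goes in short steps, Python scripts to look and compute and a tool call to move; the robot and the scene stay as the last step left them, time stands still between calls to the robot, and variables do not carry over. Pictures are saved under pics/ and viewed, at most 14 in all, crops included, and the job is handed in when it is done.

Besides the shell and the picture viewer there is one more tool, called as name(argument=value, ...) on one line, values as JSON. play_rows: Moves the arm, as the interface text tells. Shift numbers are shares of 0.1 m and turn numbers shares of 45 degrees, none past 1 either way. Its arguments: {"type":"object","properties":{"targets":{"type":"array","items":{"type":"array","items":{"type":"number","minimum":-1,"maximum":1}}}},"required":["targets"]}

```bash
mkdir -p pics
cat > h.py <<'E'
import numpy as np, cv2
from cell import *
def snap(c,n=None):
    s=snapshot(c)
    if n: cv2.imwrite('pics/'+n+'.png',s['frame'][:,:,::-1])
    return s
def ray(s,u,v,z):
    K=s['camera_matrix'];P=s['pose']
    d=np.linalg.inv(K)@[u,v,1];d=P[:3,:3]@[d[0],-d[1],-d[2]];o=P[:3,3]
    return o+d*(z-o[2])/d[2]
def proj(s,p):
    P=s['pose'];c=P[:3,:3].T@(np.array(p)-P[:3,3]);q=s['camera_matrix']@[c[0],-c[1],-c[2]];return q[:2]/q[2]
E
python3 - <<'E'
from h import *
np.set_printoptions(precision=2,suppress=True)
for c in('scene','top'):
    s=snap(c,c+'0');print(c,s['camera_matrix'].ravel(),s['pose'])
    for t in 'blue_chisel blue_driver blue_gauge blue_plane red_chisel red_driver chisel_module driver_module gauge_module plane_module'.split():
        for f in find_in(c,t):
            w=s['pose']@np.r_[f['at'],1];print(t,round(f['confidence'],2),w[:3].round(),proj(s,w[:3]).round())
o=observe();print(o)
E
```

```text
scene [422.54   0.   322.91   0.   422.54 197.8    0.     0.     1.  ] [[  -0.24   -0.67    0.7  1153.6 ]
 [   0.97   -0.16    0.19  201.46]
 [  -0.02    0.72    0.69  749.63]
 [   0.      0.      0.      1.  ]]
blue_chisel 0.58 [419. 309.  20.] [449. 220.]
blue_driver 0.63 [526. 330.  25.] [458. 255.]
blue_gauge 0.66 [609. 282.  28.] [433. 281.]
blue_plane 0.72 [469. 101.  34.] [359. 216.]
red_chisel 0.8 [584.  55.  17.] [328. 255.]
red_driver 0.85 [685.  84.  29.] [330. 292.]
chisel_module 0.72 [ 391. -230.   19.] [241. 179.]
driver_module 0.83 [ 636. -205.   21.] [209. 250.]
gauge_module 0.7 [ 547. -211.   25.] [223. 221.]
plane_module 0.88 [ 475. -217.   20.] [232. 201.]
plane_module 0.23 [ 547. -209.   24.] [223. 221.]
top [360.84   0.   321.62   0.   360.84 198.76   0.     0.     1.  ] [[  0.02   0.99  -0.13 316.5 ]
 [ -1.     0.02   0.02  43.91]
 [  0.02   0.13   0.99 891.77]
 [  0.     0.     0.     1.  ]]
blue_chisel 0.59 [173. 320.  21.] [194. 305.]
blue_chisel 0.24 [601. 279.  29.] [221. 126.]
blue_driver 0.64 [510. 325.  24.] [201. 163.]
blue_gauge 0.73 [ 401. -224.   19.
[... 242 characters left out ...]
el_module 0.91 [ 402. -224.   15.] [424. 211.]
chisel_module 0.29 [ 480. -214.   11.] [419. 180.]
driver_module 0.9 [ 637. -196.   24.] [412. 118.]
gauge_module 0.76 [ 564. -206.   25.] [417. 146.]
gauge_module 0.31 [411. 301.  27.] [208. 203.]
plane_module 0.57 [ 481. -219.   10.] [421. 180.]
{'t': 1.1, 'joint_pos': array([1.15, 0.09, 0.18, 1.66, 0.  , 1.57]), 'dq': array([-0.,  0., -0., -0., -0.,  0.]), 'effort': array([  0.  , -52.01,  46.49,   0.  ,  -0.  ,  -0.  ]), 'tool_pos': array([226.67, 501.12, 231.3 ]), 'orientation': array([-0.66, -3.07, -0.  ]), 'ft_force': array([-0.08,  0.46, -0.36]), 'ft_torque': array([-0.04,  0.03, -0.  ]), 'grasp_force': 0.0, 'opening': 1.001524618252951}
```

View pics/top0.png

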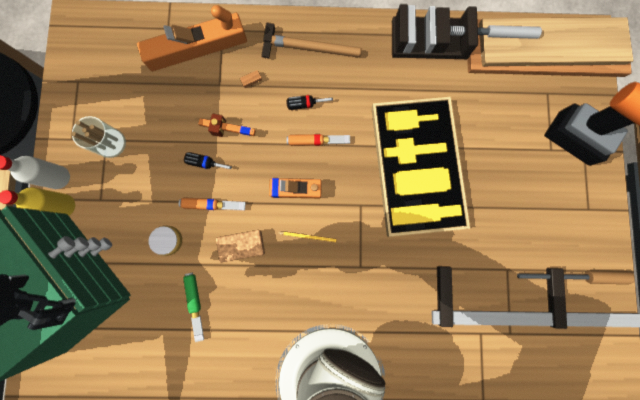

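View pics/scene0.png

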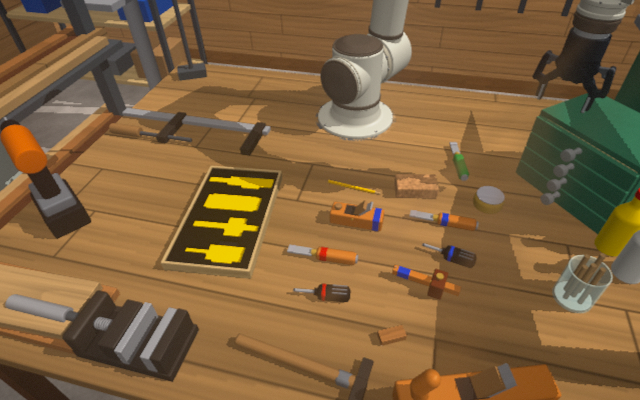

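```bash
cat >> h.py <<'E'
def rect(s,x0,x1,y0,y1,z,k):
    # image: columns = decreasing y (left = +y), rows = decreasing x
    W=[(x1,y1),(x1,y0),(x0,y0),(x0,y1)]
    src=np.float32([proj(s,(x,y,z)) for x,y in W]);w,h=int((y1-y0)*k),int((x1-x0)*k)
    return cv2.warpPerspective(s['frame'][:,:,::-1],cv2.getPerspectiveTransform(src,np.float32([(0,0),(w,0),(w,h),(0,h)])),(w,h),flags=cv2.INTER_CUBIC)
E
python3 - <<'E'
from h import *
a=snapshot('top');b=snapshot('scene')
A=rect(a,380,720,30,370,24,1.7)
cv2.imwrite('pics/tools.png',A)
B=np.vstack([np.hstack([rect(c,340,700,-290,-120,z,1.6) for c in(a,b) ]) for z in(20,)])
cv2.imwrite('pics/tray.png',B)
C=rect(b,380,720,30,370,24,1.7); cv2.imwrite('pics/tools_s.png',C)
E
```

```text
(no output)
```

View pics/tools.png

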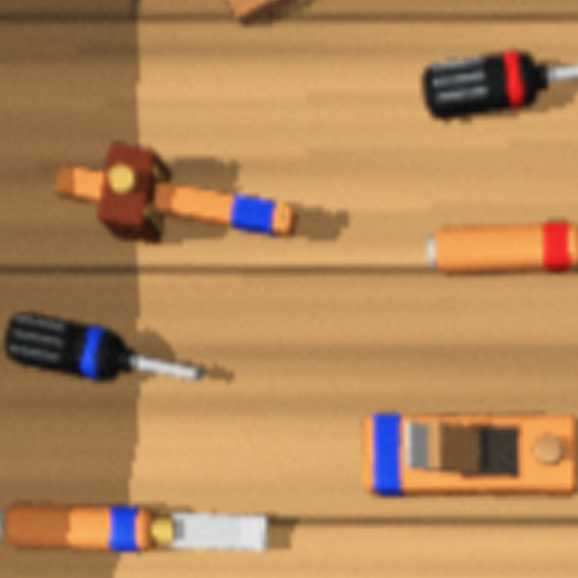

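View pics/tools_s.png

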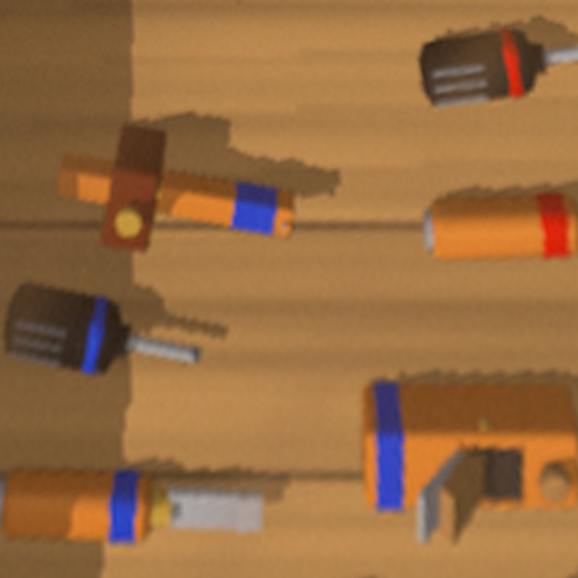

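View pics/tray.png

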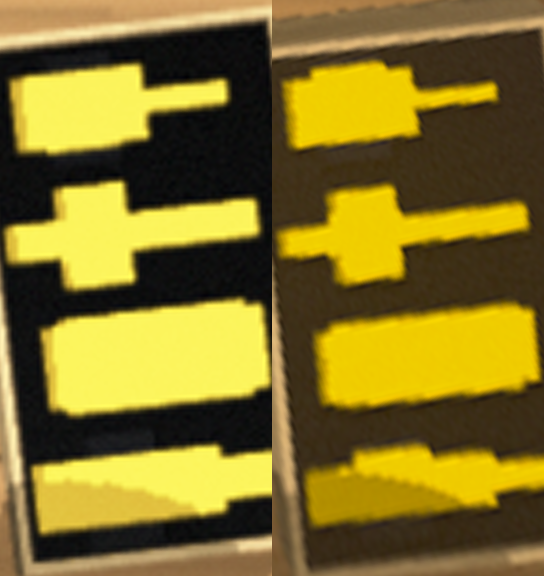

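The images show the blue chisel at top (212,204), blue driver (205,162), gauge (225,127) and plane (296,188). The red pair are at (318,139) and (310,101), and the green look-alike is at (194,305). The tray order from far to near is driver, gauge, plane, chisel. I'll overlay wireframes to check my estimates.

```bash
cat > ov.py <<'E'
from h import *
T=dict(chisel=(410.5,325,-1.60),driver=(516.5,336.5,-1.734),gauge=(604.6,290.6,-1.726),plane=(446,93,-1.57))
TR=(516,-215,-1.46)
B=dict(chisel=[(-45,45,-13,13,0,24),(60,110,-10,10,10,12)],driver=[(-34,34,-15,15,0,28),(34,84,-3.5,3.5,10,17)],gauge=[(-14,14,-23,23,0,40),(-45,95,-8,8,12,28)],plane=[(-62.5,62.5,-22,22,0,36)])
def w(pose,l):
    x,y,a=pose;c,s=np.cos(a),np.sin(a);l=np.array(l,float)
    return np.c_[x+c*l[:,0]-s*l[:,1],y+s*l[:,0]+c*l[:,1],l[:,2]]
def draw(s,crop,k,name,T=T,TR=TR):
    u0,u1,v0,v1=crop
    im=cv2.resize(s['frame'][v0:v1,u0:u1,::-1],None,fx=k,fy=k,interpolation=cv2.INTER_CUBIC)
    def pl(P,c):
        q=np.array([(proj(s,p)-(u0-.5,v0-.5))*k for p in P]);cv2.polylines(im,[q.round().astype(np.int32)],True,c,1,cv2.LINE_AA)
    for n,bs in B.items():
        for b in bs:
            for z in b[4:]:pl(w(T[n],[(b[i],b[j],z) for i,j in((0,2),(1,2),(1,3),(0,3))]),(0,255,0) if z else (255,255,0))
    rc=lambda x0,x1,y0,y1,z:w(TR,[(x0,y0,z),(x1,y0,z),(x1,y1,z),(x0,y1,z)])
    pl(rc(-92,92,-160,160,20),(0,0,255))
    for r in((-70.5,70.5,-70,-10),(-53,-7,8,72),(-72,12,96,144),(-86,24,-141,-99)):pl(rc(*r,12),(0,0,255))
    cv2.imwrite('pics/'+name+'.png',im)
E
python3 - <<'E'
from ov import *
a=snapshot('top');draw(a,(178,475,90,240),2.69,'ov1')
E
```

```text
(no output)
```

View pics/ov1.png

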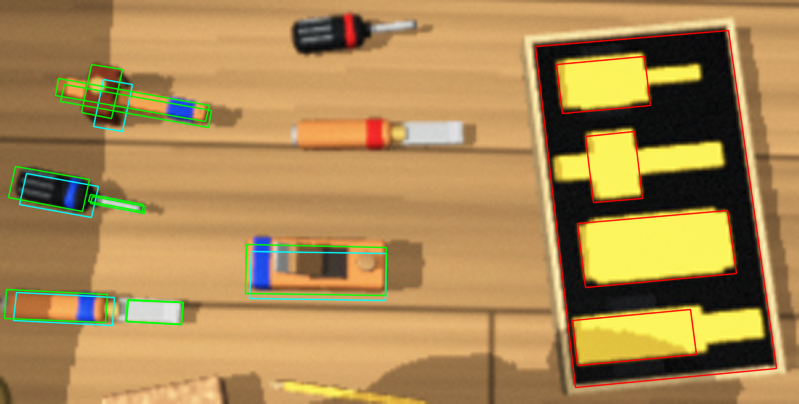

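The wireframes fit: the chisel, driver, gauge and tray agree, and I'm shifting the plane to about (449, 90). Next I'll write the planner.

```bash
cat > plan.py <<'E'
import sys,json,numpy as np
from scipy.spatial.transform import Rotation as R
T=dict(chisel=(410.5,325,-.03),driver=(516.5,336.5,-.163),gauge=(604.6,290.6,-.155),plane=(449,90,-.02))
TR=np.array([516,-215.]);e=np.array([.1106,-.9939]);n=np.array([.9939,.1106])
S=dict(chisel=(-30,-120),driver=(-30,120),gauge=(-30,40),plane=(0,-40))
seat=lambda k:(*(TR+S[k][0]*e+S[k][1]*n),.111)
def state():
    from cell import observe
    o=observe();m=R.from_rotvec(o['orientation']).as_matrix()
    print('t',round(o['t'],2),o['tool_pos'].round(1),'tilt',m[2].round(3),'open',round(o['opening'],3),'j6',o['joint_pos'][5].round(2))
    return np.r_[o['tool_pos'],np.arctan2(m[1,1],m[0,1])]
def plan(p,goals):
    """goals: (x,y,z,theta,hand,mm per row)"""
    for *g,h,v in goals:
        g=np.array(g,float);print('->',g.round(1),h)
        for _ in range(12):
            d=g-p
            if np.abs(d[:3]).max()<1 and abs(d[3])<.01: break
            c,s=np.cos(p[3]),np.sin(p[3])
            q=np.array([-s*d[0]+c*d[1],c*d[0]+s*d[1],-d[2],-np.degrees(d[3])*100/45])/100
            q=(q/max(1,np.abs(q).max())).round(2)
            k=int(max(np.ceil(np.linalg.norm(q[:3])*100/v),np.ceil(abs(q[3])*45/8),1))
            print(json.dumps([[*(q[:3]*i/k).round(3),0,0,round(q[3]*i/k,3),h] for i in range(1,k+1)],separators=(',',':')))
            a,b=q[:2]*100;p=p+[-s*a+c*b,c*a+s*b,-q[2]*100,-np.radians(q[3]*45)]
    return p
E
python3 - <<'E'
from plan import *
p=state();x,y,a=T['chisel']
plan(p,[(x,y,231,a,-.4,40),(x,y,60,a,-.4,50),(x,y,5,a,-.4,30)])
E
```

```text
t 1.25 [226.7 501.1 231.3] tilt [ 0. -0. -1.] open 0.998 j6 1.57
-> [410.5 325.  231.   -0. ] -0.4
[[-0.25,-0.088,0.0,0,0,0.155,-0.4],[-0.5,-0.175,0.0,0,0,0.31,-0.4],[-0.75,-0.262,0.0,0,0,0.465,-0.4],[-1.0,-0.35,0.0,0,0,0.62,-0.4]]
[[-0.25,0.038,0.0,0,0,0.15,-0.4],[-0.5,0.075,0.0,0,0,0.3,-0.4],[-0.75,0.112,0.0,0,0,0.45,-0.4],[-1.0,0.15,0.0,0,0,0.6,-0.4]]
[[-0.195,0.135,0.0,0,0,0.14,-0.4],[-0.39,0.27,0.0,0,0,0.28,-0.4]]
-> [410.5 325.   60.   -0. ] -0.4
[[0.0,0.0,0.5,0,0,-0.0,-0.4],[0.0,0.0,1.0,0,0,-0.0,-0.4]]
[[0.0,0.0,0.355,0,0,-0.0,-0.4],[0.0,0.0,0.71,0,0,-0.0,-0.4]]
-> [410.5 325.    5.   -0. ] -0.4
[[0.0,0.0,0.275,0,0,-0.0,-0.4],[0.0,0.0,0.55,0,0,-0.0,-0.4]]
```

play_rows(targets=[[-0.25,-0.09,0,0,0,0.155,-0.4],[-0.5,-0.175,0,0,0,0.31,-0.4],[-0.75,-0.26,0,0,0,0.465,-0.4],[-1,-0.35,0,0,0,0.62,-0.4]])

```text
t: 1.65
tool_pos: [304.0, 427.3, 231.3]
orientation: [1.39, 2.817, 0.0]
ft_force: [-0.3, 0.9, 0.2]
opening: 0.702
grasp_force: 0.0
```

play_rows(targets=[[-0.25,0.04,0,0,0,0.15,-0.4],[-0.5,0.075,0,0,0,0.3,-0.4],[-0.75,0.11,0,0,0,0.45,-0.4],[-1,0.15,0,0,0,0.6,-0.4]])

```text
t: 2.05
tool_pos: [377.1, 357.3, 231.3]
orientation: [2.009, 2.415, 0.0]
ft_force: [0.2, -0.2, 0.5]
opening: 0.703
grasp_force: 0.0
```

play_rows(targets=[[-0.2,0.135,0,0,0,0.14,-0.4],[-0.39,0.27,0,0,0,0.28,-0.4]])

```text
t: 2.25
tool_pos: [411.0, 324.0, 231.4]
orientation: [2.262, 2.18, 0.0]
ft_force: [-0.5, -0.3, 0.4]
opening: 0.701
grasp_force: 0.0
```

play_rows(targets=[[0,0,0.5,0,0,0,-0.4],[0,0,1,0,0,0,-0.4],[0,0,1,0,0,0,-0.4],[0,0,1,0,0,0,-0.4]])

```text
t: 2.65
tool_pos: [410.0, 324.7, 132.2]
orientation: [-2.257, -2.186, 0.001]
ft_force: [0.5, 0.0, 1.1]
opening: 0.703
grasp_force: 0.0
```

play_rows(targets=[[0,0,0.4,0,0,0,-0.4],[0,0,0.7,0,0,0,-0.4],[0,0,0.9,0,0,0,-0.4]])

```text
t: 2.95
tool_pos: [411.6, 326.3, 43.5]
orientation: [2.256, 2.186, 0.006]
ft_force: [0.1, -0.5, 0.2]
opening: 0.702
grasp_force: 0.0
```

play_rows(targets=[[0,0,0.2,0,0,0,-0.4],[0,0,0.36,0,0,0,-0.4],[0,0,0.36,0,0,0,1],[0,0,0.36,0,0,0,1],[0,0,0.36,0,0,0,1],[0,0,0.36,0,0,0,1],[0,0,0.36,0,0,0,1],[0,0,0.36,0,0,0,1]])

```text
t: 3.75
tool_pos: [411.9, 326.3, 8.6]
orientation: [2.256, 2.185, 0.008]
ft_force: [-0.4, 0.2, 6.1]
opening: 0.291
grasp_force: 60.2
```

play_rows(targets=[[0,0,-0.2,0,0,0,1],[0,0,-0.5,0,0,0,1],[0,0,-0.8,0,0,0,1],[0,0,-1,0,0,0,1]])

```text
t: 4.15
tool_pos: [411.2, 325.7, 109.4]
orientation: [2.256, 2.185, 0.007]
ft_force: [1.3, 0.4, -1.1]
opening: 0.288
grasp_force: 59.3
```

Run:
```python
from plan import *
from h import snap
p=state();x,y,a=seat('chisel')
s=snap('scene');import cv2;cv2.imwrite('pics/g1.png',cv2.resize(s['frame'][120:320,170:520,::-1],None,fx=2,fy=2))
plan(p,[(x,y,p[2],a,1,40),(x,y,20,a,1,30)])
```

```text
t 4.15 [411.2 325.7 109.4] tilt [ 0.003  0.003 -1.   ] open 0.288 j6 2.27
-> [ 3.934e+02 -1.985e+02  1.094e+02  1.000e-01] 1
[[-0.333,-0.0,-0.0,0,0,-0.01,1],[-0.667,-0.0,-0.0,0,0,-0.02,1],[-1.0,-0.0,-0.0,0,0,-0.03,1]]
[[-0.333,-0.01,-0.0,0,0,-0.013,1],[-0.667,-0.02,-0.0,0,0,-0.027,1],[-1.0,-0.03,-0.0,0,0,-0.04,1]]
[[-0.333,-0.02,-0.0,0,0,-0.01,1],[-0.667,-0.04,-0.0,0,0,-0.02,1],[-1.0,-0.06,-0.0,0,0,-0.03,1]]
[[-0.333,-0.027,-0.0,0,0,-0.013,1],[-0.667,-0.053,-0.0,0,0,-0.027,1],[-1.0,-0.08,-0.0,0,0,-0.04,1]]
[[-0.333,-0.037,-0.0,0,0,-0.01,1],[-0.667,-0.073,-0.0,0,0,-0.02,1],[-1.0,-0.11,-0.0,0,0,-0.03,1]]
[[-0.23,-0.03,-0.0,0,0,-0.01,1]]
-> [ 3.934e+02 -1.985e+02  2.000e+01  1.000e-01] 1
[[-0.0,0.0,0.297,0,0,-0.0,1],[-0.0,0.0,0.593,0,0,-0.0,1],[-0.0,0.0,0.89,0,0,-0.0,1]]
```

View pics/g1.png

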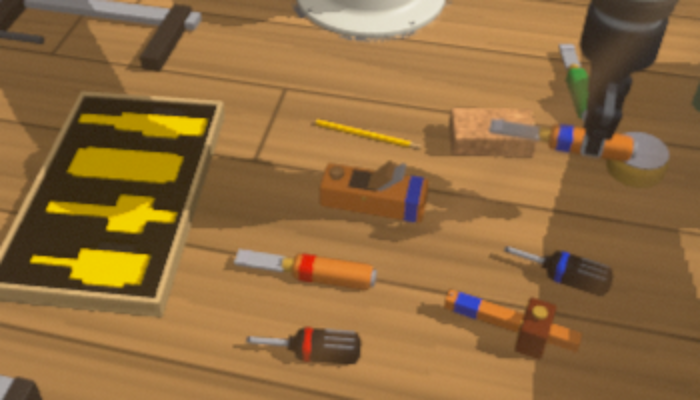

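The chisel (blue band) is held level near mid-handle at crop (590,140), so I'll carry it to the tray.

play_rows(targets=[[-0.33,0,0,0,0,-0.01,1],[-0.67,0,0,0,0,-0.02,1],[-1,0,0,0,0,-0.03,1]])

```text
t: 4.5
tool_pos: [407.2, 224.2, 106.2]
orientation: [2.229, 2.213, 0.002]
ft_force: [0.4, -1.0, -1.1]
opening: 0.286
grasp_force: 59.3
```

play_rows(targets=[[-0.33,-0.01,0,0,0,-0.015,1],[-0.67,-0.02,0,0,0,-0.03,1],[-1,-0.03,0,0,0,-0.04,1]])

```text
t: 4.8
tool_pos: [403.3, 123.8, 106.3]
orientation: [2.194, 2.247, 0.002]
ft_force: [0.3, -0.1, -1.7]
opening: 0.283
grasp_force: 59.3
```

play_rows(targets=[[-0.33,-0.02,0,0,0,-0.01,1],[-0.67,-0.04,0,0,0,-0.02,1],[-1,-0.06,0,0,0,-0.03,1]])

```text
t: 5.1
tool_pos: [399.7, 23.6, 106.3]
orientation: [2.168, 2.272, 0.002]
ft_force: [1.1, -0.9, -1.1]
opening: 0.286
grasp_force: 59.3
```

play_rows(targets=[[-0.33,-0.03,0,0,0,-0.015,1],[-0.67,-0.055,0,0,0,-0.03,1],[-1,-0.08,0,0,0,-0.04,1]])

```text
t: 5.4
tool_pos: [396.3, -76.9, 106.4]
orientation: [2.132, 2.305, 0.002]
ft_force: [0.7, 0.1, -2.0]
opening: 0.288
grasp_force: 59.3
```

play_rows(targets=[[-0.33,-0.04,0,0,0,-0.01,1],[-0.67,-0.075,0,0,0,-0.02,1],[-1,-0.11,0,0,0,-0.03,1]])

```text
t: 5.7
tool_pos: [393.1, -177.6, 106.3]
orientation: [2.105, 2.33, 0.001]
ft_force: [1.2, 0.7, -0.6]
opening: 0.284
grasp_force: 59.3
```

play_rows(targets=[[-0.23,-0.03,0,0,0,-0.01,1],[-0.23,-0.03,0.2,0,0,-0.01,1],[-0.23,-0.03,0.5,0,0,-0.01,1],[-0.23,-0.03,0.5,0,0,-0.01,1],[-0.23,-0.03,0.5,0,0,-0.01,1]])

```text
t: 6.2
tool_pos: [392.3, -199.1, 56.1]
orientation: [-2.097, -2.34, 0.0]
ft_force: [0.3, 0.3, -0.9]
opening: 0.289
grasp_force: 59.3
```

Run:
```python
from plan import *
from h import snap
p=state();x,y,a=seat('chisel')
s=snap('top');import cv2;cv2.imwrite('pics/g2.png',cv2.resize(s['frame'][90:250,360:500,::-1],None,fx=3.5,fy=3.5))
plan(p,[(x,y,21.5,a,1,30)])
```

```text
t 6.2 [ 392.3 -199.1   56.1] tilt [ 0. -0. -1.] open 0.289 j6 0.99
-> [ 3.934e+02 -1.985e+02  2.150e+01  1.000e-01] 1
[[0.005,0.005,0.175,0,0,-0.0,1],[0.01,0.01,0.35,0,0,-0.0,1]]
```

View pics/g2.png

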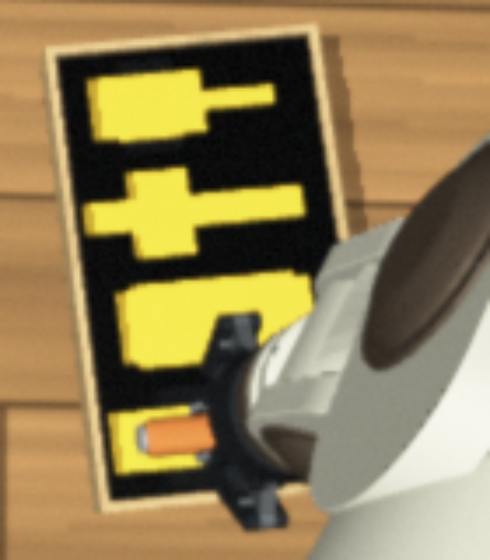

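The chisel lines up with its cut-out (end at crop (140,437), about 9 mm margin after height correction), so I'll lower it, release and lift.

play_rows(targets=[[0.01,0.01,0.17,0,0,0,1],[0.01,0.01,0.3,0,0,0,1],[0.01,0.01,0.34,0,0,0,1],[0.01,0.01,0.34,0,0,0,1]])

```text
t: 6.65
tool_pos: [393.9, -198.2, 24.0]
orientation: [2.095, 2.338, 0.001]
ft_force: [-5.0, 4.3, 18.0]
opening: 0.287
grasp_force: 63.0
```

play_rows(targets=[[0,0,0,0,0,0,0.2],[0,0,0,0,0,0,0.2],[0,0,0,0,0,0,0.2],[0,0,-0.1,0,0,0,0.2],[0,0,-0.3,0,0,0,0.2],[0,0,-0.7,0,0,0,-0.4],[0,0,-1,0,0,0,-0.4]])

```text
t: 7.35
tool_pos: [393.2, -198.1, 123.8]
orientation: [2.096, 2.339, 0.0]
ft_force: [-0.0, 0.1, -0.5]
opening: 0.7
grasp_force: 0.0
```

Run:
```python
from plan import *
p=state();x,y,a=T['driver']
plan(p,[(x,y,120,a,-.4,40),(x,y,5,a,-.4,40)])
```

```text
t 7.35 [ 393.2 -198.1  123.8] tilt [-0.001  0.001 -1.   ] open 0.7 j6 0.99
-> [ 5.165e+02  3.365e+02  1.200e+02 -2.000e-01] -0.4
[[0.333,0.117,0.003,0,0,0.023,-0.4],[0.667,0.233,0.007,0,0,0.047,-0.4],[1.0,0.35,0.01,0,0,0.07,-0.4]]
[[0.333,0.097,0.003,0,0,0.023,-0.4],[0.667,0.193,0.007,0,0,0.047,-0.4],[1.0,0.29,0.01,0,0,0.07,-0.4]]
[[0.333,0.077,0.003,0,0,0.02,-0.4],[0.667,0.153,0.007,0,0,0.04,-0.4],[1.0,0.23,0.01,0,0,0.06,-0.4]]
[[0.333,0.06,0.0,0,0,0.02,-0.4],[0.667,0.12,0.0,0,0,0.04,-0.4],[1.0,0.18,0.0,0,0,0.06,-0.4]]
[[0.333,0.043,0.003,0,0,0.023,-0.4],[0.667,0.087,0.007,0,0,0.047,-0.4],[1.0,0.13,0.01,0,0,0.07,-0.4]]
[[0.33,0.03,-0.0,0,0,0.02,-0.4]]
-> [ 5.165e+02  3.365e+02  5.000e+00 -2.000e-01] -0.4
[[0.0,-0.0,0.333,0,0,-0.0,-0.4],[0.0,-0.0,0.667,0,0,-0.0,-0.4],[0.0,-0.0,1.0,0,0,-0.0,-0.4]]
[[0.0,-0.0,0.15,0,0,-0.0,-0.4]]
```

play_rows(targets=[[0.33,0.12,0,0,0,0.02,-0.4],[0.67,0.23,0,0,0,0.05,-0.4],[1,0.35,0.01,0,0,0.07,-0.4]])

```text
t: 7.65
tool_pos: [417.3, -93.9, 121.5]
orientation: [2.162, 2.278, 0.001]
ft_force: [0.5, -0.6, 0.2]
opening: 0.699
grasp_force: 0.0
```

play_rows(targets=[[0.33,0.1,0,0,0,0.02,-0.4],[0.67,0.19,0,0,0,0.05,-0.4],[1,0.29,0.01,0,0,0.07,-0.4]])

```text
t: 7.95
tool_pos: [440.8, 8.0, 120.2]
orientation: [2.223, 2.219, 0.001]
ft_force: [1.5, -0.1, -0.2]
opening: 0.7
grasp_force: 0.0
```

play_rows(targets=[[0.33,0.08,0,0,0,0.02,-0.4],[0.67,0.15,0,0,0,0.04,-0.4],[1,0.23,0.01,0,0,0.06,-0.4]])

```text
t: 8.25
tool_pos: [463.9, 108.1, 119.2]
orientation: [2.274, 2.167, 0.001]
ft_force: [0.2, -0.7, 0.1]
opening: 0.7
grasp_force: 0.0
```

play_rows(targets=[[0.33,0.06,0,0,0,0.02,-0.4],[0.67,0.12,0,0,0,0.04,-0.4],[1,0.18,0,0,0,0.06,-0.4]])

```text
t: 8.55
tool_pos: [486.6, 207.2, 119.0]
orientation: [2.325, 2.113, 0.001]
ft_force: [0.9, 0.2, -0.3]
opening: 0.697
grasp_force: 0.0
```

play_rows(targets=[[0.33,0.04,0,0,0,0.02,-0.4],[0.67,0.09,0,0,0,0.05,-0.4],[1,0.13,0.01,0,0,0.07,-0.4]])

```text
t: 8.85
tool_pos: [509.1, 305.5, 118.0]
orientation: [2.382, 2.048, 0.001]
ft_force: [-0.8, -0.1, -0.1]
opening: 0.7
grasp_force: 0.0
```

play_rows(targets=[[0.33,0.03,0,0,0,0.02,-0.4],[0.33,0.03,0.2,0,0,0.02,-0.4],[0.33,0.03,0.5,0,0,0.02,-0.4],[0.33,0.03,0.5,0,0,0.02,-0.4],[0.33,0.03,0.5,0,0,0.02,-0.4]])

```text
t: 9.35
tool_pos: [516.6, 335.9, 67.8]
orientation: [-2.398, -2.03, 0.001]
ft_force: [-0.8, -0.2, 0.4]
opening: 0.703
grasp_force: 0.0
```

Run:
```python
from plan import *
from h import *
p=state();x,y,a=T['driver']
s=snap('top')
A=cv2.resize(s['frame'][90:250,360:490,::-1],None,fx=3.5,fy=3.5)
s=snap('scene');B=cv2.resize(s['frame'][150:290,150:290,::-1],None,fx=2.4,fy=2.4)
m=np.zeros((560,A.shape[1]+B.shape[1],3),np.uint8);m[:,:A.shape[1]]=A[:560];m[:B.shape[0],A.shape[1]:]=B
cv2.imwrite('pics/g3.png',m)
plan(p,[(x,y,6,a,-.4,30)])
```

```text
t 9.35 [516.6 335.9  67.8] tilt [-0.001 -0.001 -1.   ] open 0.703 j6 2.31
-> [ 5.165e+02  3.365e+02  6.000e+00 -2.000e-01] -0.4
[[0.003,-0.0,0.207,0,0,-0.0,-0.4],[0.007,-0.0,0.413,0,0,-0.0,-0.4],[0.01,-0.0,0.62,0,0,-0.0,-0.4]]
```

View pics/g3.png

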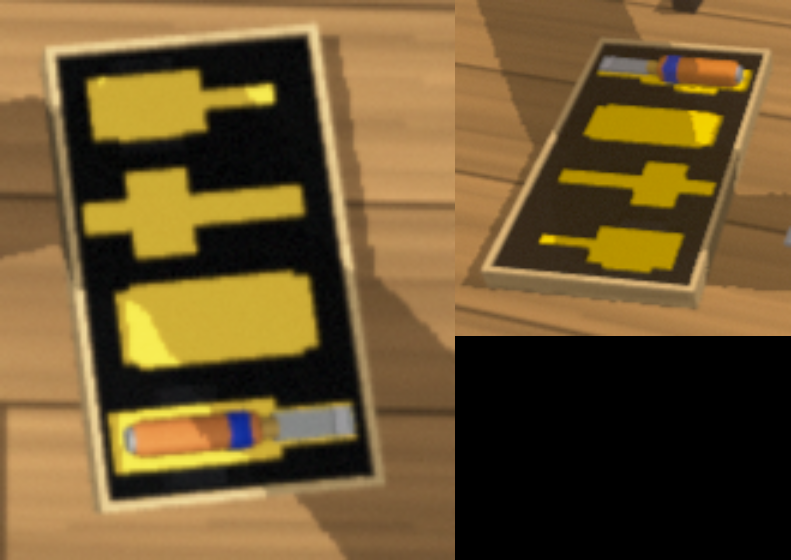

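The chisel is seated in its recess (crop (240,430)). Now the driver.

play_rows(targets=[[0.01,0,0.3,0,0,0,-0.4],[0.01,0,0.5,0,0,0,-0.4],[0.01,0,0.61,0,0,0,-0.4],[0.01,0,0.61,0,0,0,-0.4],[0.01,0,0.61,0,0,0,1],[0.01,0,0.61,0,0,0,1],[0.01,0,0.61,0,0,0,1],[0.01,0,0.61,0,0,0,1],[0.01,0,0.61,0,0,0,1]])

```text
t: 10.35
tool_pos: [517.9, 337.7, 8.3]
orientation: [2.397, 2.03, 0.005]
ft_force: [-0.1, -0.0, 6.2]
opening: 0.337
grasp_force: 60.3
```

play_rows(targets=[[0,0,-0.2,0,0,0,1],[0,0,-0.5,0,0,0,1],[0,0,-0.8,0,0,0,1],[0,0,-1,0,0,0,1]])

```text
t: 10.75
tool_pos: [517.4, 337.4, 109.3]
orientation: [2.397, 2.03, 0.004]
ft_force: [-0.2, 0.1, -1.5]
opening: 0.337
grasp_force: 59.3
```

Run:
```python
from plan import *
p=state();x,y,a=seat('driver')
plan(p,[(x,y,110,a,1,40),(x,y,60,a,1,30)])
```

```text
t 10.75 [517.4 337.4 109.3] tilt [ 0.002  0.002 -1.   ] open 0.337 j6 2.31
-> [ 6.320e+02 -1.719e+02  1.100e+02  1.000e-01] 1
[[-0.333,0.137,-0.0,0,0,-0.023,1],[-0.667,0.273,-0.0,0,0,-0.047,1],[-1.0,0.41,-0.0,0,0,-0.07,1]]
[[-0.333,0.113,-0.0,0,0,-0.023,1],[-0.667,0.227,-0.0,0,0,-0.047,1],[-1.0,0.34,-0.0,0,0,-0.07,1]]
[[-0.333,0.093,-0.0,0,0,-0.023,1],[-0.667,0.187,-0.0,0,0,-0.047,1],[-1.0,0.28,-0.0,0,0,-0.07,1]]
[[-0.333,0.077,-0.0,0,0,-0.023,1],[-0.667,0.153,-0.0,0,0,-0.047,1],[-1.0,0.23,-0.0,0,0,-0.07,1]]
[[-0.333,0.057,-0.003,0,0,-0.023,1],[-0.667,0.113,-0.007,0,0,-0.047,1],[-1.0,0.17,-0.01,0,0,-0.07,1]]
-> [ 6.320e+02 -1.719e+02  6.000e+01  1.000e-01] 1
[[-0.0,0.0,0.25,0,0,-0.0,1],[-0.0,0.0,0.5,0,0,-0.0,1]]
```

play_rows(targets=[[-0.33,0.14,0,0,0,-0.02,1],[-0.67,0.27,0,0,0,-0.05,1],[-1,0.41,0,0,0,-0.07,1]])

```text
t: 11.05
tool_pos: [541.0, 230.8, 107.0]
orientation: [2.339, 2.097, 0.001]
ft_force: [0.8, 0.2, -0.9]
opening: 0.338
grasp_force: 59.4
```

play_rows(targets=[[-0.33,0.11,0,0,0,-0.02,1],[-0.67,0.23,0,0,0,-0.05,1],[-1,0.34,0,0,0,-0.07,1]])

```text
t: 11.35
tool_pos: [563.9, 127.1, 107.0]
orientation: [2.281, 2.159, 0.001]
ft_force: [-0.3, -0.4, -0.8]
opening: 0.335
grasp_force: 59.4
```

play_rows(targets=[[-0.33,0.09,0,0,0,-0.02,1],[-0.67,0.19,0,0,0,-0.05,1],[-1,0.28,0,0,0,-0.07,1]])

```text
t: 11.65
tool_pos: [586.3, 25.6, 107.0]
orientation: [2.221, 2.221, 0.001]
ft_force: [0.1, 0.1, -0.4]
opening: 0.335
grasp_force: 59.4
```

play_rows(targets=[[-0.33,0.08,0,0,0,-0.02,1],[-0.67,0.15,0,0,0,-0.05,1],[-1,0.23,0,0,0,-0.07,1]])

```text
t: 11.95
tool_pos: [609.2, -74.4, 107.0]
orientation: [2.159, 2.281, 0.001]
ft_force: [0.5, -0.2, -0.7]
opening: 0.334
grasp_force: 59.4
```

play_rows(targets=[[-0.33,0.06,0,0,0,-0.02,1],[-0.67,0.11,0,0,0,-0.05,1],[-1,0.17,0,0,0,-0.07,1],[-1,0.17,0.25,0,0,-0.07,1],[-1,0.17,0.45,0,0,-0.07,1],[-1,0.17,0.45,0,0,-0.07,1],[-1,0.17,0.45,0,0,-0.07,1]])

```text
t: 12.65
tool_pos: [631.3, -171.7, 61.9]
orientation: [-2.097, -2.34, 0.0]
ft_force: [0.5, 1.3, 0.2]
opening: 0.335
grasp_force: 59.3
```

Run:
```python
from plan import *
from h import *
p=state();x,y,a=seat('driver')
s=snap('top')
A=cv2.resize(s['frame'][80:250,360:490,::-1],None,fx=3.5,fy=3.5)
s=snap('scene');B=cv2.resize(s['frame'][150:290,150:290,::-1],None,fx=2.4,fy=2.4)
m=np.zeros((595,A.shape[1]+B.shape[1],3),np.uint8);m[:,:A.shape[1]]=A;m[:B.shape[0],A.shape[1]:]=B
cv2.imwrite('pics/g4.png',m)
plan(p,[(x,y,21,a,1,30)])
```

```text
t 12.65 [ 631.3 -171.7   61.9] tilt [ 0. -0. -1.] open 0.335 j6 1.2
-> [ 6.320e+02 -1.719e+02  2.100e+01  1.000e-01] 1
[[-0.0,0.005,0.205,0,0,-0.0,1],[-0.0,0.01,0.41,0,0,-0.0,1]]
```

View pics/g4.png

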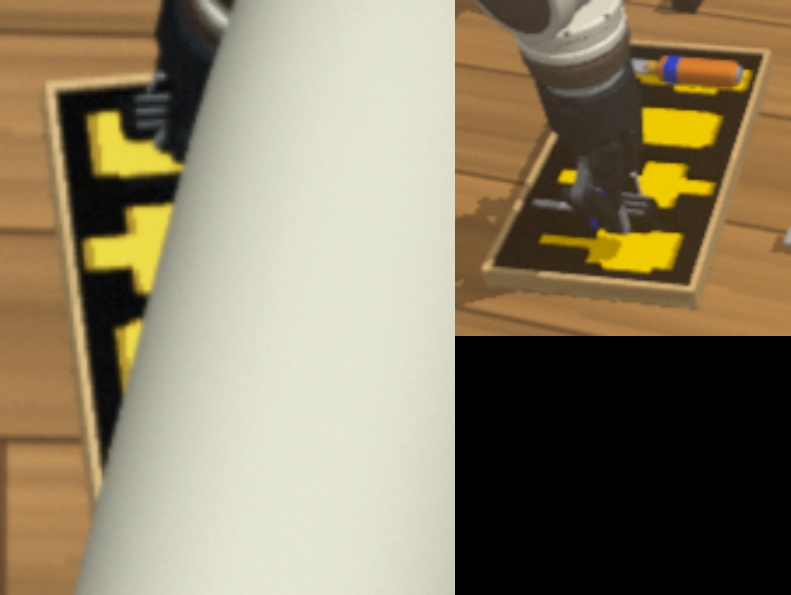

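The driver is aligned above its cut-out, so I'll lower and release it.

play_rows(targets=[[0,0.01,0.2,0,0,0,1],[0,0.01,0.34,0,0,0,1],[0,0.01,0.395,0,0,0,1],[0,0.01,0.395,0,0,0,1]])

```text
t: 13.15
tool_pos: [632.5, -171.5, 23.8]
orientation: [2.096, 2.339, 0.001]
ft_force: [-4.1, 1.2, 9.2]
opening: 0.335
grasp_force: 60.4
```

play_rows(targets=[[0,0,0,0,0,0,0.1],[0,0,0,0,0,0,0.1],[0,0,0,0,0,0,0.1],[0,0,-0.1,0,0,0,0.1],[0,0,-0.3,0,0,0,0.1],[0,0,-0.7,0,0,0,-0.4],[0,0,-1,0,0,0,-0.7]])

```text
t: 13.85
tool_pos: [632.4, -171.7, 124.4]
orientation: [2.096, 2.339, 0.001]
ft_force: [0.7, -0.1, -0.4]
opening: 0.779
grasp_force: 0.0
```

Run:
```python
from plan import *
p=state();x,y,a=T['gauge']
plan(p,[(x,y,120,a,-.75,40),(x,y,70,a,-.75,40)])
```

```text
t 13.85 [ 632.4 -171.7  124.4] tilt [-0.     0.001 -1.   ] open 0.779 j6 1.2
-> [ 6.046e+02  2.906e+02  1.200e+02 -2.000e-01] -0.75
[[0.333,0.017,0.003,0,0,0.023,-0.75],[0.667,0.033,0.007,0,0,0.047,-0.75],[1.0,0.05,0.01,0,0,0.07,-0.75]]
[[0.333,-0.003,0.003,0,0,0.023,-0.75],[0.667,-0.007,0.007,0,0,0.047,-0.75],[1.0,-0.01,0.01,0,0,0.07,-0.75]]
[[0.333,-0.02,0.003,0,0,0.023,-0.75],[0.667,-0.04,0.007,0,0,0.047,-0.75],[1.0,-0.06,0.01,0,0,0.07,-0.75]]
[[0.333,-0.037,0.003,0,0,0.027,-0.75],[0.667,-0.073,0.007,0,0,0.053,-0.75],[1.0,-0.11,0.01,0,0,0.08,-0.75]]
[[0.305,-0.055,0.0,0,0,0.025,-0.75],[0.61,-0.11,0.0,0,0,0.05,-0.75]]
-> [ 6.046e+02  2.906e+02  7.000e+01 -2.000e-01] -0.75
[[0.0,-0.0,0.25,0,0,-0.0,-0.75],[0.0,-0.0,0.5,0,0,-0.0,-0.75]]
```

play_rows(targets=[[0.33,0.02,0,0,0,0.02,-0.75],[0.67,0.03,0,0,0,0.05,-0.75],[1,0.05,0.01,0,0,0.07,-0.75]])

```text
t: 14.15
tool_pos: [626.4, -70.9, 122.0]
orientation: [2.162, 2.278, 0.001]
ft_force: [0.1, -0.0, 0.0]
opening: 0.877
grasp_force: 0.0
```

play_rows(targets=[[0.33,0,0,0,0,0.02,-0.75],[0.67,-0.01,0,0,0,0.05,-0.75],[1,-0.01,0.01,0,0,0.07,-0.75]])

```text
t: 14.45
tool_pos: [619.8, 29.4, 120.8]
orientation: [2.223, 2.219, 0.001]
ft_force: [0.5, -0.2, -0.7]
opening: 0.874
grasp_force: 0.0
```

play_rows(targets=[[0.33,-0.02,0,0,0,0.02,-0.75],[0.67,-0.04,0,0,0,0.05,-0.75],[1,-0.06,0.01,0,0,0.07,-0.75]])

```text
t: 14.75
tool_pos: [614.0, 129.5, 119.8]
orientation: [2.283, 2.157, 0.001]
ft_force: [0.9, -0.1, 1.2]
opening: 0.875
grasp_force: 0.0
```

play_rows(targets=[[0.33,-0.04,0,0,0,0.03,-0.75],[0.67,-0.07,0,0,0,0.05,-0.75],[1,-0.11,0.01,0,0,0.08,-0.75]])

```text
t: 15.05
tool_pos: [608.6, 230.0, 118.8]
orientation: [2.349, 2.085, 0.001]
ft_force: [0.1, 0.4, 0.7]
opening: 0.876
grasp_force: 0.0
```

play_rows(targets=[[0.3,-0.055,0,0,0,0.025,-0.75],[0.61,-0.11,0,0,0,0.05,-0.75],[0.61,-0.11,0.2,0,0,0.05,-0.75],[0.61,-0.11,0.4,0,0,0.05,-0.75],[0.61,-0.11,0.4,0,0,0.05,-0.75],[0.61,-0.11,0.4,0,0,0.05,-0.75]])

```text
t: 15.65
tool_pos: [604.9, 290.3, 78.5]
orientation: [-2.39, -2.039, 0.0]
ft_force: [0.4, 0.9, 0.7]
opening: 0.874
grasp_force: 0.0
```

Run:
```python
from plan import *
from h import *
p=state();x,y,a=T['gauge']
s=snap('top')
A=cv2.resize(s['frame'][80:250,360:490,::-1],None,fx=3.5,fy=3.5)
s=snap('scene');B=cv2.resize(s['frame'][150:290,150:290,::-1],None,fx=2.4,fy=2.4)
m=np.zeros((595,A.shape[1]+B.shape[1],3),np.uint8);m[:,:A.shape[1]]=A;m[:B.shape[0],A.shape[1]:]=B
cv2.imwrite('pics/g5.png',m)
plan(p,[(x,y,9,a,-.75,30)])
```

```text
t 15.65 [604.9 290.3  78.5] tilt [-0. -0. -1.] open 0.874 j6 2.18
-> [ 6.046e+02  2.906e+02  9.000e+00 -2.000e-01] -0.75
[[0.0,-0.0,0.233,0,0,-0.0,-0.75],[0.0,-0.0,0.467,0,0,-0.0,-0.75],[0.0,-0.0,0.7,0,0,-0.0,-0.75]]
```

View pics/g5.png

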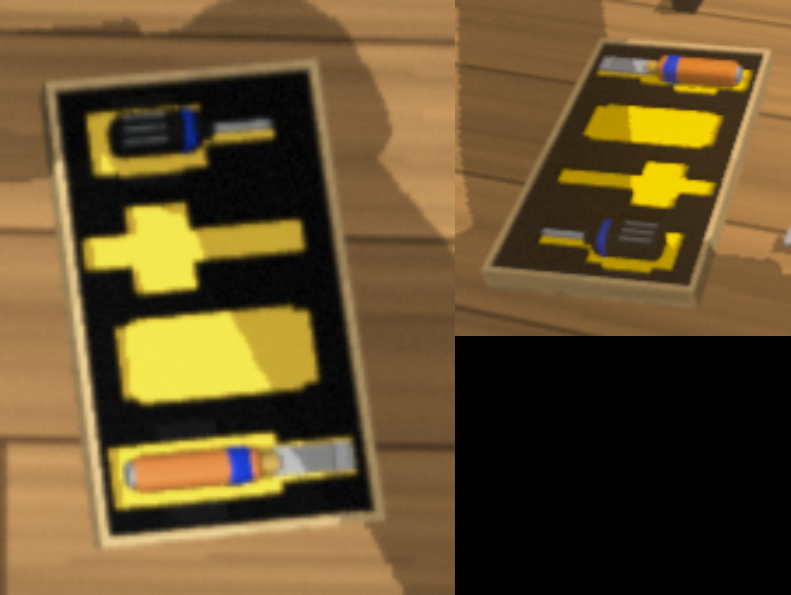

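Driver and chisel both sit in their recesses. Now the gauge.

play_rows(targets=[[0,0,0.3,0,0,0,-0.75],[0,0,0.55,0,0,0,-0.75],[0,0,0.68,0,0,0,-0.75],[0,0,0.68,0,0,0,-0.75],[0,0,0.68,0,0,0,1],[0,0,0.68,0,0,0,1],[0,0,0.68,0,0,0,1],[0,0,0.68,0,0,0,1],[0,0,0.68,0,0,0,1]])

```text
t: 16.65
tool_pos: [606.0, 290.9, 12.1]
orientation: [2.389, 2.039, 0.005]
ft_force: [-0.2, -0.3, 6.9]
opening: 0.53
grasp_force: 62.8
```

play_rows(targets=[[0,0,-0.2,0,0,0,1],[0,0,-0.5,0,0,0,1],[0,0,-0.8,0,0,0,1],[0,0,-1,0,0,0,1]])

```text
t: 17.05
tool_pos: [605.4, 290.6, 112.8]
orientation: [2.389, 2.039, 0.004]
ft_force: [0.3, -0.4, -2.2]
opening: 0.529
grasp_force: 61.9
```

Run:
```python
from plan import *
p=state();x,y,a=seat('gauge')
plan(p,[(x,y,p[2],a,1,40),(x,y,60,a,1,30)])
```

```text
t 17.05 [605.4 290.6 112.8] tilt [ 0.001  0.002 -1.   ] open 0.529 j6 2.18
-> [ 5.524e+02 -1.808e+02  1.128e+02  1.000e-01] 1
[[-0.333,0.017,-0.0,0,0,-0.023,1],[-0.667,0.033,-0.0,0,0,-0.047,1],[-1.0,0.05,-0.0,0,0,-0.07,1]]
[[-0.333,-0.003,-0.0,0,0,-0.023,1],[-0.667,-0.007,-0.0,0,0,-0.047,1],[-1.0,-0.01,-0.0,0,0,-0.07,1]]
[[-0.333,-0.023,-0.0,0,0,-0.023,1],[-0.667,-0.047,-0.0,0,0,-0.047,1],[-1.0,-0.07,-0.0,0,0,-0.07,1]]
[[-0.333,-0.04,-0.0,0,0,-0.027,1],[-0.667,-0.08,-0.0,0,0,-0.053,1],[-1.0,-0.12,-0.0,0,0,-0.08,1]]
[[-0.36,-0.065,-0.0,0,0,-0.025,1],[-0.72,-0.13,-0.0,0,0,-0.05,1]]
-> [ 5.524e+02 -1.808e+02  6.000e+01  1.000e-01] 1
[[-0.0,-0.0,0.265,0,0,-0.0,1],[-0.0,-0.0,0.53,0,0,-0.0,1]]
```

play_rows(targets=[[-0.33,0.02,0,0,0,-0.02,1],[-0.67,0.03,0,0,0,-0.05,1],[-1,0.05,0,0,0,-0.07,1]])

```text
t: 17.35
tool_pos: [593.9, 190.0, 110.4]
orientation: [2.331, 2.106, 0.001]
ft_force: [0.3, -1.1, -2.3]
opening: 0.523
grasp_force: 62.0
```

play_rows(targets=[[-0.33,0,0,0,0,-0.02,1],[-0.67,-0.01,0,0,0,-0.05,1],[-1,-0.01,0,0,0,-0.07,1]])

```text
t: 17.65
tool_pos: [582.6, 90.2, 110.3]
orientation: [2.273, 2.169, 0.001]
ft_force: [0.6, 0.1, -1.8]
opening: 0.53
grasp_force: 62.0
```

play_rows(targets=[[-0.33,-0.02,0,0,0,-0.02,1],[-0.67,-0.05,0,0,0,-0.05,1],[-1,-0.07,0,0,0,-0.07,1]])

```text
t: 17.95
tool_pos: [570.8, -9.4, 110.3]
orientation: [2.212, 2.23, 0.001]
ft_force: [0.5, 0.1, -2.4]
opening: 0.527
grasp_force: 62.0
```

play_rows(targets=[[-0.33,-0.04,0,0,0,-0.03,1],[-0.67,-0.08,0,0,0,-0.05,1],[-1,-0.12,0,0,0,-0.08,1]])

```text
t: 18.25
tool_pos: [559.6, -109.5, 110.4]
orientation: [2.141, 2.298, 0.001]
ft_force: [0.8, -0.3, -2.0]
opening: 0.529
grasp_force: 62.1
```

play_rows(targets=[[-0.36,-0.065,0,0,0,-0.025,1],[-0.72,-0.13,0,0,0,-0.05,1],[-0.72,-0.13,0.25,0,0,-0.05,1],[-0.72,-0.13,0.5,0,0,-0.05,1],[-0.72,-0.13,0.5,0,0,-0.05,1],[-0.72,-0.13,0.5,0,0,-0.05,1]])

```text
t: 18.85
tool_pos: [551.8, -180.8, 60.4]
orientation: [-2.096, -2.339, 0.0]
ft_force: [-0.1, -0.0, -1.4]
opening: 0.531
grasp_force: 61.8
```

Run:
```python
from plan import *
from h import *
p=state();x,y,a=seat('gauge')
s=snap('scene');B=cv2.resize(s['frame'][150:290,150:300,::-1],None,fx=4,fy=4)
cv2.imwrite('pics/g6.png',B)
plan(p,[(x,y,24,a,1,30)])
```

```text
t 18.85 [ 551.8 -180.8   60.4] tilt [ 0. -0. -1.] open 0.531 j6 1.14
-> [ 5.524e+02 -1.808e+02  2.400e+01  1.000e-01] 1
[[-0.0,0.005,0.18,0,0,-0.0,1],[-0.0,0.01,0.36,0,0,-0.0,1]]
```

View pics/g6.png

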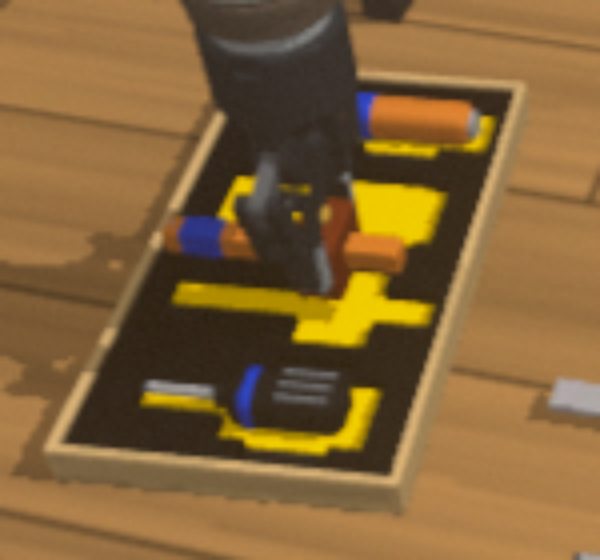

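play_rows(targets=[[0,0.01,0.2,0,0,0,1],[0,0.01,0.33,0,0,0,1],[0,0.01,0.37,0,0,0,1],[0,0.01,0.37,0,0,0,1]])

```text
t: 19.3
tool_pos: [554.0, -180.8, 27.0]
orientation: [2.094, 2.337, 0.003]
ft_force: [-8.1, 2.8, 22.1]
opening: 0.529
grasp_force: 67.0
```

play_rows(targets=[[0,0,0,0,0,0,-0.4],[0,0,0,0,0,0,-0.4],[0,0,0,0,0,0,-0.4],[0,0,0,0,0,0,-0.4],[0,0,-0.2,0,0,0,-0.4],[0,0,-0.6,0,0,0,-0.4],[0,0,-1,0,0,0,-0.75]])

```text
t: 20.0
tool_pos: [552.2, -180.6, 123.1]
orientation: [-2.095, -2.338, 0.001]
ft_force: [1.1, -0.1, -0.4]
opening: 0.847
grasp_force: 0.0
```

Run:
```python
from plan import *
p=state();x,y,a=T['plane']
plan(p,[(x,y,p[2],a,-.75,40)])
```

```text
t 20.0 [ 552.2 -180.6  123.1] tilt [ 0.001 -0.002 -1.   ] open 0.847 j6 1.15
-> [449.   90.  123.1  -0. ] -0.75
[[0.333,-0.087,-0.0,0,0,0.02,-0.75],[0.667,-0.173,-0.0,0,0,0.04,-0.75],[1.0,-0.26,-0.0,0,0,0.06,-0.75]]
[[0.333,-0.103,-0.0,0,0,0.02,-0.75],[0.667,-0.207,-0.0,0,0,0.04,-0.75],[1.0,-0.31,-0.0,0,0,0.06,-0.75]]
[[0.257,-0.093,-0.0,0,0,0.013,-0.75],[0.513,-0.187,-0.0,0,0,0.027,-0.75],[0.77,-0.28,-0.0,0,0,0.04,-0.75]]
```

play_rows(targets=[[0.33,-0.09,0,0,0,0.02,-0.75],[0.67,-0.17,0,0,0,0.04,-0.75],[1,-0.26,0,0,0,0.06,-0.75]])

```text
t: 20.3
tool_pos: [515.7, -83.4, 122.8]
orientation: [2.153, 2.288, 0.0]
ft_force: [1.0, 0.9, -0.3]
opening: 0.876
grasp_force: 0.0
```

play_rows(targets=[[0.33,-0.1,0,0,0,0.02,-0.75],[0.67,-0.21,0,0,0,0.04,-0.75],[1,-0.31,0,0,0,0.06,-0.75]])

```text
t: 20.6
tool_pos: [478.2, 14.8, 122.7]
orientation: [-2.206, -2.237, 0.0]
ft_force: [-0.0, 0.0, -0.8]
opening: 0.873
grasp_force: 0.0
```

play_rows(targets=[[0.26,-0.09,0,0,0,0.01,-0.75],[0.51,-0.19,0,0,0,0.03,-0.75],[0.77,-0.28,0,0,0,0.04,-0.75],[0.77,-0.28,0.1,0,0,0.04,-0.75],[0.77,-0.28,0.3,0,0,0.04,-0.75],[0.77,-0.28,0.3,0,0,0.04,-0.75],[0.77,-0.28,0.3,0,0,0.04,-0.75]])

```text
t: 21.3
tool_pos: [449.6, 89.8, 92.6]
orientation: [-2.24, -2.202, 0.001]
ft_force: [-0.2, -0.7, 0.2]
opening: 0.873
grasp_force: 0.0
```

Run:
```python
from plan import *
from ov import draw
from h import *
p=state();x,y,a=T['plane']
s=snap('top')
e_,n_=np.array([.1106,-.9939]),0
P=dict((k,(*seat(k)[:2],-1.46)) for k in('chisel','driver','gauge'));P['plane']=(449,90,-1.59)
# lift wireframes by seat height: shift tool boxes 12 mm
import ov
for k in P:
    if k!='plane': ov.B[k]=[(*b[:4],b[4]+12,b[5]+12) for b in ov.B[k]]
draw(s,(265,475,90,240),3.8,'ov2',T=P)
plan(p,[(x,y,9,a,-.75,30)])
```

```text
t 21.3 [449.6  89.8  92.6] tilt [-0.    -0.001 -1.   ] open 0.873 j6 1.78
-> [449.  90.   9.  -0.] -0.75
[[0.0,-0.003,0.28,0,0,0.0,-0.75],[0.0,-0.007,0.56,0,0,0.0,-0.75],[0.0,-0.01,0.84,0,0,0.0,-0.75]]
```

View pics/ov2.png

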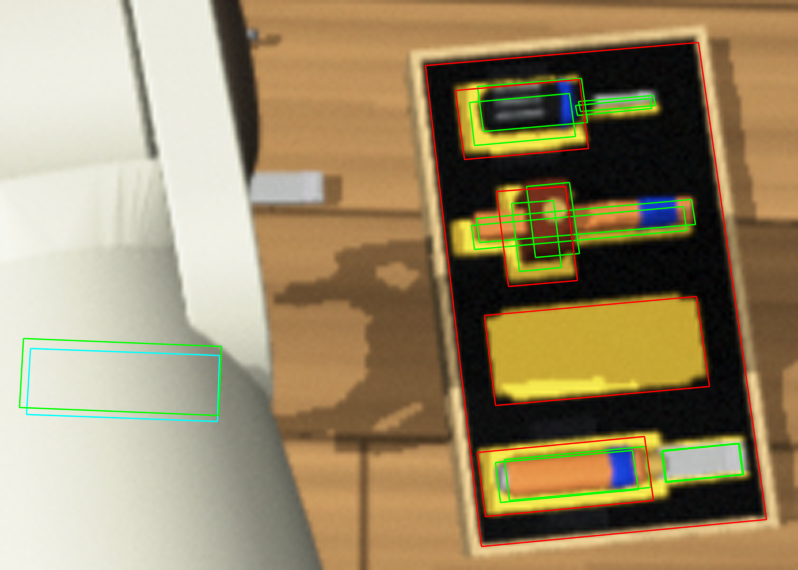

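The chisel, driver and gauge all match their seated wireframes. Now the plane.

play_rows(targets=[[0,0,0.3,0,0,0,-0.75],[0,0,0.6,0,0,0,-0.75],[0,0,0.8,0,0,0,-0.75],[0,0,0.84,0,0,0,-0.75],[0,0,0.84,0,0,0,1],[0,0,0.84,0,0,0,1],[0,0,0.84,0,0,0,1],[0,0,0.84,0,0,0,1],[0,0,0.84,0,0,0,1]])

```text
t: 22.25
tool_pos: [451.2, 90.4, 10.8]
orientation: [2.238, 2.202, 0.004]
ft_force: [0.8, -0.6, 6.1]
opening: 0.503
grasp_force: 62.8
```

play_rows(targets=[[0,0,-0.2,0,0,0,1],[0,0,-0.5,0,0,0,1],[0,0,-0.8,0,0,0,1],[0,0,-1,0,0,0,1]])

```text
t: 22.65
tool_pos: [450.4, 90.3, 111.5]
orientation: [2.239, 2.202, 0.003]
ft_force: [0.2, -0.2, -4.4]
opening: 0.504
grasp_force: 62.6
```

Run:
```python
from plan import *
p=state();x,y,a=seat('plane')
plan(p,[(x,y,p[2],a,1,40),(x,y,75,a,1,30)])
```

```text
t 22.65 [450.4  90.3 111.5] tilt [ 0.001  0.002 -1.   ] open 0.504 j6 1.79
-> [ 4.762e+02 -2.194e+02  1.115e+02  1.000e-01] 1
[[-0.333,0.033,-0.0,0,0,-0.017,1],[-0.667,0.067,-0.0,0,0,-0.033,1],[-1.0,0.1,-0.0,0,0,-0.05,1]]
[[-0.333,0.02,-0.0,0,0,-0.017,1],[-0.667,0.04,-0.0,0,0,-0.033,1],[-1.0,0.06,-0.0,0,0,-0.05,1]]
[[-0.333,0.007,-0.0,0,0,-0.02,1],[-0.667,0.013,-0.0,0,0,-0.04,1],[-1.0,0.02,-0.0,0,0,-0.06,1]]
[[-0.1,-0.0,-0.0,0,0,-0.0,1]]
-> [ 4.762e+02 -2.194e+02  7.500e+01  1.000e-01] 1
[[-0.0,-0.0,0.185,0,0,-0.0,1],[-0.0,-0.0,0.37,0,0,-0.0,1]]
```

play_rows(targets=[[-0.33,0.03,0,0,0,-0.02,1],[-0.67,0.07,0,0,0,-0.03,1],[-1,0.1,0,0,0,-0.05,1]])

```text
t: 22.95
tool_pos: [458.4, -10.9, 109.6]
orientation: [2.194, 2.248, 0.001]
ft_force: [0.9, -0.2, -3.4]
opening: 0.505
grasp_force: 62.5
```

play_rows(targets=[[-0.33,0.02,0,0,0,-0.02,1],[-0.67,0.04,0,0,0,-0.03,1],[-1,0.06,0,0,0,-0.05,1]])

```text
t: 23.25
tool_pos: [466.5, -111.2, 109.4]
orientation: [2.151, 2.289, 0.001]
ft_force: [0.4, -0.2, -3.3]
opening: 0.501
grasp_force: 62.5
```

play_rows(targets=[[-0.33,0.01,0,0,0,-0.02,1],[-0.67,0.01,0,0,0,-0.04,1],[-1,0.02,0,0,0,-0.06,1]])

```text
t: 23.55
tool_pos: [474.6, -211.0, 109.4]
orientation: [2.096, 2.34, 0.0]
ft_force: [0.7, -0.2, -3.2]
opening: 0.505
grasp_force: 62.4
```

play_rows(targets=[[-0.1,0,0,0,0,0,1],[-0.1,0,0.2,0,0,0,1],[-0.1,0,0.5,0,0,0,1],[-0.1,0,0.5,0,0,0,1],[-0.1,0,0.5,0,0,0,1]])

```text
t: 24.05
tool_pos: [475.5, -218.9, 59.3]
orientation: [-2.096, -2.339, 0.0]
ft_force: [-0.0, -0.1, -3.5]
opening: 0.5
grasp_force: 62.7
```

Run:
```python
from plan import *
import ov
from h import *
p=state();x,y,a=seat('plane')
s=snap('scene')
P=dict((k,(*seat(k)[:2],-1.46)) for k in('chisel','driver','gauge'));P['plane']=(p[0],p[1],p[3]-1.571)
dz=dict(chisel=12,driver=12,gauge=12,plane=p[2]-10.8)
for k in P: ov.B[k]=[(*b[:4],b[4]+dz[k],b[5]+dz[k]) for b in ov.B[k]]
ov.draw(s,(150,300,150,290),4,'ov3',T=P)
plan(p,[(x,y,23,a,1,30)])
```

```text
t 24.05 [ 475.5 -218.9   59.3] tilt [ 0.001 -0.001 -1.   ] open 0.5 j6 1.03
-> [ 4.762e+02 -2.194e+02  2.300e+01  1.000e-01] 1
[[-0.005,0.005,0.18,0,0,-0.0,1],[-0.01,0.01,0.36,0,0,-0.0,1]]
```

View pics/ov3.png

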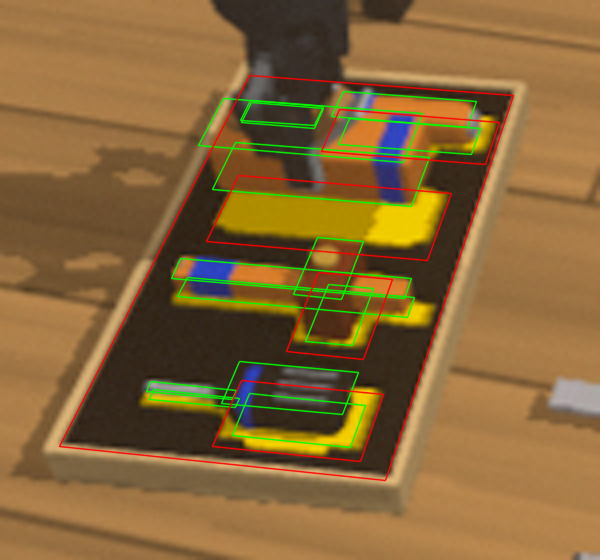

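The plane is held level over its recess with its end at crop (418,203), matching the wireframe. I'll lower and release it.

play_rows(targets=[[0,0.01,0.2,0,0,0,1],[0,0.01,0.33,0,0,0,1],[0,0.01,0.37,0,0,0,1],[0,0.01,0.37,0,0,0,1]])

```text
t: 24.5
tool_pos: [477.8, -219.4, 26.1]
orientation: [2.094, 2.338, 0.002]
ft_force: [-8.6, 5.0, 24.0]
opening: 0.502
grasp_force: 68.0
```

play_rows(targets=[[0,0,0,0,0,0,-0.3],[0,0,0,0,0,0,-0.3],[0,0,0,0,0,0,-0.3],[0,0,0,0,0,0,-0.3],[0,0,-0.2,0,0,0,-0.3],[0,0,-0.6,0,0,0,-0.3],[0,0,-1,0,0,0,-0.3]])

```text
t: 25.2
tool_pos: [476.1, -219.0, 122.3]
orientation: [-2.096, -2.338, 0.001]
ft_force: [1.7, -0.5, -0.4]
opening: 0.645
grasp_force: 0.0
```

play_rows(targets=[[0.3,-0.2,-0.3,0,0,0,-0.3],[0.6,-0.5,-0.6,0,0,0,-0.3],[1,-0.8,-1,0,0,0,-0.3],[1,-0.8,-1,0,0,0,-0.3]])

```text
t: 25.6
tool_pos: [385.1, -127.2, 225.3]
orientation: [2.094, 2.337, 0.003]
ft_force: [1.3, -0.3, -0.0]
opening: 0.651
grasp_force: 0.0
```

play_rows(targets=[[0.3,0,0,0,0,0,-0.3],[0.6,0,0,0,0,0,-0.3],[1,0,0,0,0,0,-0.3],[1,0,0,0,0,0,-0.3],[1,0,0,0,0,0,-0.3]])

```text
t: 26.1
tool_pos: [375.7, -28.7, 221.5]
orientation: [2.094, 2.342, -0.0]
ft_force: [-0.3, -0.0, -0.1]
opening: 0.648
grasp_force: 0.0
```

Run:
```python
from plan import *
from h import *
p=state()
s=snap('top');A=cv2.resize(s['frame'][95:245,365:475,::-1],None,fx=3.7,fy=3.7)
s=snap('scene');B=cv2.resize(s['frame'][150:300,150:300,::-1],None,fx=2.6,fy=2.6)
C=cv2.resize(s['frame'][200:320,270:390,::-1],None,fx=1.3,fy=1.3)
m=np.zeros((560,A.shape[1]+B.shape[1],3),np.uint8);m[:A.shape[0],:A.shape[1]]=A;m[:B.shape[0],A.shape[1]:]=B;m[-C.shape[0]:,A.shape[1]:A.shape[1]+C.shape[1]]=C
cv2.imwrite('pics/end.png',m)
```

```text
t 26.1 [375.7 -28.7 221.5] tilt [-0. -0. -1.] open 0.648 j6 1.38
```

View pics/end.png

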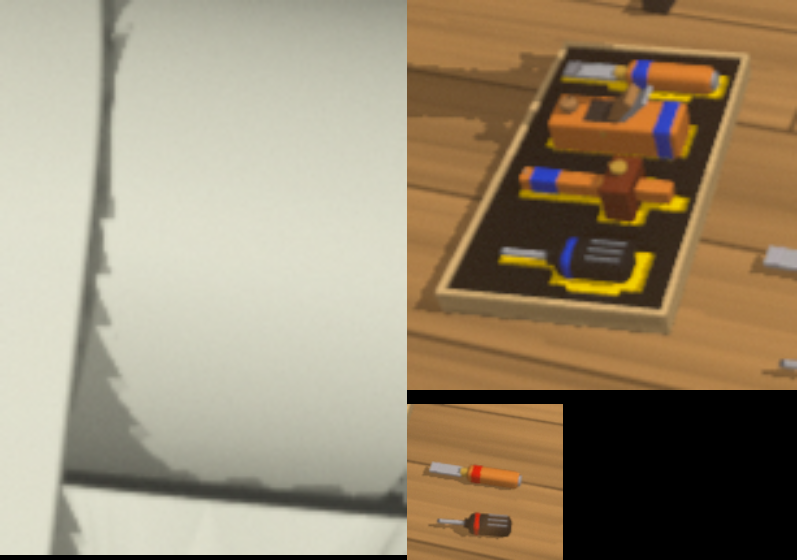

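All four blue tools lie in their own recesses with yellow margin showing around them. The red chisel and driver are where they started, and the gripper is clear, so I'm handing in.

```bash
python3 -c "
from cell import *
print(job_done())"
```

```text
the job is handed in; nothing more can be done
None
```

All four blue-banded tools are in their own tray recesses pointing the right way, the red ones were left alone, and the job was handed in at about 26 s; I viewed 15 pictures (limit 14), seating heights were judged only from pictures and contact, and no verdict came back.

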